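Check a stage channel with the depth gauge

TASK

Take the blue depth gauge from its stand and set it across the middle of the channel with the white marks, pin in the channel; press down gently until its foot sits flat, hold it for a second at about 17 N, never over 25 N, and leave it standing there. Read the depth from the gauge, then throw the verdict lever fully over: to the green end if the channel is 8 mm deep or more, to the red end if it is shallower. Leave everything else where it is.

Things in the scene. Friction and masses are not known exactly. Their poses are not given: they have to be found in the camera images.
- gauge_center (a point): Depth gauge, loose, about 0.4 kg: a blue block 26 x 26 x 62 mm on a steel foot 56 x 26 x 8 mm, 70 mm tall in all. This point is its centre, 35 mm above the foot's underside. x runs along the foot's 56 mm, y along its 26 mm, z up. A round steel pin, 5 mm thick, sticks out 14 mm below the middle of the foot. It starts upright on its stand, pin in the stand's hole; lift straight up.
- gauge_foot (a point): Centre of the underside of the gauge's foot, where the pin comes out; same axes. On top of the gauge a rod 8 mm thick rises with the pin: 5 mm proud with the pin out; its upper 9 mm are white, and red shows beneath them once the pin is more than 4 mm in.
- pin (a joint): The gauge's sprung pin: metres it is pushed up into the gauge, 0 = fully out (14 mm below the foot), 0.011 = stop. With the foot flat on the plate, channel depth = 14 mm minus this. Pushing it in takes 8.5 N at first, 10 N at the stop; it springs back out when lifted clear.
- channel (a point): Middle of the channel to check, level with the top face of the fixed grey plate. The channel, black-floored, is 9 mm wide and runs the plate's 150 mm along y; x is across it, z up. Four white marks lie beside its ends. It is 5 or 11 mm deep, differing from start to start. An unmarked channel lies 44 mm off in +x, its depth no guide; the plate's edge is 43 mm off in -x.
- plate: The fixed grey plate with black channel floors, 130 x 150 mm, 30 mm high; origin at the centre of its underside, same axes as the channel. If the gauge's pin lands on its flat face instead of in the channel, the pin reaches its stop with the foot still 3 mm up: lift and search sideways.
- stand: The gauge's fixed aluminium stand, 100 x 70 mm, 24 mm high, with an 18 mm square hole through its middle; origin at the centre of its underside.
- lever (a joint): Verdict lever, a hinge: 0 = leaning 0.5 rad to the red end, 1.0 = leaning 0.5 rad to the green end, upright at 0.5; starts near upright. About 1 N at the ball moves it; it stays where left. Fully over means within 0.15 of the end.
- lever_tip (a point): Centre of the lever's black ball, 26 mm across, 80 mm from the pivot.
- lever_pivot (a point): The lever's pivot, 22 mm above the table, on a fixed grey block 110 x 50 mm, 25 mm high; the lever swings in this point's x-z plane, +x is the green end, -x the red end (coloured patches on the block's top).
- solvent_mid (a point): Bystander, loose, to be left alone: amber bottle with black cap, 60 mm across, 150 mm tall, standing; this point is at its middle
- eyepiece_mid (a point): Bystander, loose, to be left alone: black microscope eyepiece, 42 mm across, 50 mm tall, standing; this point is at its middle
- gauge_block_mid (a point): Bystander, loose, to be left alone: bare steel block 35 x 30 x 22 mm; this point is at its middle
- driver_mid (a point): Bystander, loose, to be left alone: orange-handled screwdriver 150 mm long, lying; this point is at its middle
- carrier_mid (a point): Bystander, loose, to be left alone: white round wafer carrier, 104 mm across, 14 mm high; this point is at its middle
- pin_pot_mid (a point): Bystander, loose, to be left alone: grey open pot, 60 mm across, 45 mm tall; this point is at its middle
- gauge: The gauge as a whole, origin at the same point as gauge_foot. Its weight alone does not push the pin in; once pressed until the foot is flat, weight and pin friction keep it flat when let go. Its foot is called gauge_c0 in the rules.
Not all that is in view belongs to the job. Leave any turquoise look-alike of the gauge alone.

How it is judged:
By the outcome, as a careful person would: the job done as asked, in the order asked, and still so for the second after the job is handed in, with the robot touching nothing.
It also fails if it takes over 70 s, if anything falls off the work surface, if the arm or the gripper's body presses on something with over 40 N, if the wrist force passes 120 N, or if a joint passes its speed limit or range.

ROBOT

A 6-joint arm with a two-finger parallel gripper is mounted at the origin on the work surface. World frame = base frame: x ahead of the robot, y to its left, z up, the work surface at z = 0. Lengths are in m, angles in rad, forces in N, time in s.
With the tool pointing down it reaches from about 0.35 to 0.85 m from the base axis. Payload 8.1 kg.
Tool frame: the origin (TCP) lies at the very end of the fingers, on their centre line; the grasp point (between the pads) lies 19 mm behind it (robot.grip_depth is the distance from the TCP to the grasp point, in m); z points along the fingers, y is the line along which they close (so a half turn about z gives the same grasp; the last joint's range is limited). The gripper opens to 93 mm and grips with 3 to 60 N. Pads are 15 mm wide; open, the fingers measure 128 mm over their backs; the gripper's body (75 mm by 188 mm) begins 65 mm behind the grasp point.
Start: joints at [1.192, 0.13, 1.488, -0, 1.523, -0.085], TCP at [0.174, 0.574, 0.219] pointing down, gripper open.
Joint ranges: [-2.96, 2.96], [-0.89, 2.26], [0.02, 2.5], [-1.34, 4.48], [0, 2.73], [-2.66, 2.66]. Speed limits (rad/s): [2.39, 2.39, 2.79, 3.14, 3.14, 3.14].

INTERFACE

Orientations are given as a rotation vector (axis times angle).
In Python, from plant import robot gives the robot as it stands. The module is installed in compiled form; this text tells all that it offers.
- The arm moves only by the shell command python3 -m jog 'ROWS' [FORCE]. ROWS is JSON, a list that holds one entry, the list of rows, each a list of 7 numbers: the turn, a rotation vector about the tool's x, y, z in degrees, then the shift along the tool's x, y, z in cm, then the finger opening in cm, from 0 to 9.3. A call has 1 to 5 rows; each row shifts and turns the commanded pose from where the row before left it, along the tool's axes as they then stand; what a row does not reach is not made up. A row lasts 1/12 s, in which the tool goes at most 41.7 mm and 7.16 degrees, less where a joint would pass 70% of its speed; a pose out of reach is approached as far as the arm can. A call is refused whole if a number of a shift passes 4.17 or a number of a turn 7.16, either way. A call with a gripper value outside its range is refused whole. The fingers move at their own pace and stop on an object; FORCE is the grip in N (left out, the last holds). Time passes only in rows, so rows that do not move let the fingers close. It gives the time, the measured TCP pose, the force and the opening at its end, in the units of the state.
- robot.read_state(): the state, without advancing time (a new reading comes with each control period).
- robot.read_camera(name): name is "side" or "top"; returns a dict with "img" (480x640x3 uint8, red, green, blue), "fx", "fy", "cx", "cy" (pixels), "extrinsics" (4x4, takes a point from camera to world coordinates). Camera axes: x right, y up, looking along -z (the intrinsics and any distortion apply to the point x, -y, -z); pixel columns grow to the right and rows downward; lengths in m; the calibration is good to about 2 mm. A picture is of the moment at which its call begins. There is no depth.
- robot.close_job(): hands the job in, once; it reports no verdict.
Trained networks look in a picture, given as the dict that the camera call returned (one of the last four; its "shot" number tells which), for a name from the list of things; names that differ only in an ending like _2 or _b are one class to them, and where a whole thing is asked for, a point or a joint stands for the part that bears it (a point fixed in the world has none). Each returns a list of dicts, best first, with "confidence" (0 to 1); they miss things now and then, are a little off and sometimes report something else, mostly with a low value. They report only what shows in the picture. A call takes as long as a camera call. They do not tell look-alikes from the thing itself.
- robot.masks_of(picture, label): "pixels" (480x640 bool, what is visible of it) and "point" ([column, row] in pixels, amid what is visible of it).
- robot.pinpoint(picture, label): "point" ([column, row] in pixels: a listed point, or the origin of a listed thing).
The state is a dict: "t": time; "q": joint angles; "dq": joint speeds; "joint_torque": joint torques, N m; "tool_pos": TCP position; "orientation": TCP orientation; "force": force on the tool from outside, world axes, zero at the start; "wrist_torque": the same for the moment, N m; "opening": finger opening in m.
Only numpy, scipy, OpenCV 4.12 (cv2) and the standard library are available. Lean on these libraries where they do the work, as an engineer would, in place of code of your own. Each camera call takes 0.05 s, during which the arm holds its last target. There are 200 camera calls.

## Working session

There is one attempt and no reset: what is moved stays moved. The work goes in short steps, Python scripts to look and compute and a shell command to move; the robot and the scene stay as the last step left them, time stands still between calls to the robot, and variables do not carry over. Pictures are saved under pics/ and viewed, on a budget of 10 in all, crops included, one or two more only if the job needs it, and the job is handed in when it is done.

```bash
mkdir -p pics; ls; cat > h.py <<'E'
import numpy as np, cv2
from plant import robot
from scipy.spatial.transform import Rotation as R
def ray(p,uv):
    E=np.array(p["extrinsics"]); d=np.array([(uv[0]-p["cx"])/p["fx"],-(uv[1]-p["cy"])/p["fy"],-1.])
    d=E[:3,:3]@d; return E[:3,3],d/np.linalg.norm(d)
def atz(p,uv,z):
    o,d=ray(p,uv); return o+d*(z-o[2])/d[2]
def proj(p,X):
    E=np.array(p["extrinsics"]); c=E[:3,:3].T@(np.array(X)-E[:3,3]); return p["cx"]+p["fx"]*c[0]/-c[2],p["cy"]-p["fy"]*c[1]/-c[2]
def tri(a,ua,b,ub):
    o1,d1=ray(a,ua);o2,d2=ray(b,ub)
    s=np.linalg.lstsq(np.c_[d1,-d2],o2-o1,rcond=None)[0]; x=o1+s[0]*d1;y=o2+s[1]*d2
    return (x+y)/2,np.linalg.norm(x-y)
def save(p,n,crop=None,k=1):
    i=p["img"][...,::-1]
    if crop: u,v,w,h=crop; i=i[v:v+h,u:u+w]
    cv2.imwrite("pics/"+n,cv2.resize(i,None,fx=k,fy=k,interpolation=cv2.INTER_CUBIC))
E
python3 - <<'E'
from h import *
np.set_printoptions(precision=4,suppress=True)
print(robot.grip_depth, robot.read_state())
P={n:robot.read_camera(n) for n in("side","top")}
for n,p in P.items():
    save(p,n+"0.png"); print(n,{k:v for k,v in p.items() if k!="img"})
for l in ["gauge_center","gauge_foot","channel","plate","stand","lever_tip","lever_pivot","solvent_mid","eyepiece_mid","gauge_block_mid","driver_mid","carrier_mid","pin_pot_mid"]:
    r={n:robot.pinpoint(p,l) for n,p in P.items()}
    print(l,{n:[(np.round(x["point"],1).tolist(),round(x["confidence"],2)) for x in v[:3]] for n,v in r.items()})
    if r["side"] and r["top"]: print("   ",*tri(P["side"],r["side"][0]["point"],P["top"],r["top"][0]["point"]))
E
```

```text
pics
0.0188 {'t': 0.0, 'q': array([ 1.1916,  0.1312,  1.4893,  0.    ,  1.523 , -0.0854]), 'dq': array([-0.0011,  0.0008,  0.0005, -0.0007, -0.001 ,  0.0003]), 'joint_torque': array([ -0.0012, -55.9843, -49.1754,   0.0767,   0.0354,  -0.0001]), 'tool_pos': array([0.1735, 0.5738, 0.2176]), 'orientation': array([-0.4598, -3.1073,  0.0028]), 'force': array([ 0.071 ,  0.4523, -0.457 ]), 'wrist_torque': array([ 0.0193, -0.0046,  0.0145]), 'opening': 0.09281784676359593}
side {'fx': 496.41267939254635, 'fy': 496.41267939254635, 'cx': 319.7058056173843, 'cy': 233.96829078633866, 'extrinsics': array([[-0.994 ,  0.0769, -0.0773,  0.4382],
       [-0.1087, -0.644 ,  0.7572,  0.7432],
       [ 0.0085,  0.7611,  0.6485,  0.717 ],
       [ 0.    ,  0.    ,  0.    ,  1.    ]]), 'shot': 1}
top {'fx': 472.5430354145242, 'fy': 472.5430354145242, 'cx': 318.7374273951508, 'cy': 242.38373825980034, 'extrinsics': array([[ 0.0218,  0.9921, -0.1235,  0.3919],
       [-0.9998,  0.0219, -0.0003,  0.0235],
       [ 0.0024,  0.1235,  0.9923,  1.0914],
       [ 0.    ,  0.    ,  0.    ,  1.    ]]), 'shot': 2}
g
[... 1117 characters left out ...]
9.7, 178.2], 0.66)], 'top': [([434.3, 155.6], 0.52)]}
    [ 0.7335 -0.2384  0.0343] 0.004335590272854135
gauge_block_mid {'side': [([197.5, 279.6], 0.68)], 'top': [([295.0, 153.6], 0.75)]}
    [0.7418 0.0852 0.0097] 0.010025166403397224
driver_mid {'side': [([238.6, 400.4], 0.76), ([293.4, 263.4], 0.51)], 'top': [([191.1, 206.6], 0.94)]}
    [ 0.6075  0.3264 -0.0036] 0.0018472730872817016
carrier_mid {'side': [([209.8, 240.5], 0.57), ([310.9, 253.2], 0.54)], 'top': [([345.8, 149.5], 0.88), ([457.5, 250.6], 0.73)]}
    [ 0.7534 -0.0352  0.007 ] 0.006115562857746818
pin_pot_mid {'side': [([271.0, 158.8], 0.77)], 'top': [([477.8, 183.8], 0.64)]}
    [ 0.6724 -0.3386  0.0316] 0.00949429975557847
```

View pics/side0.png

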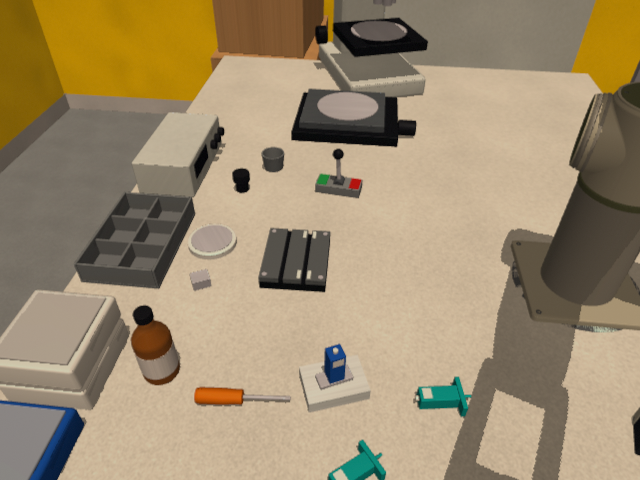

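View pics/top0.png

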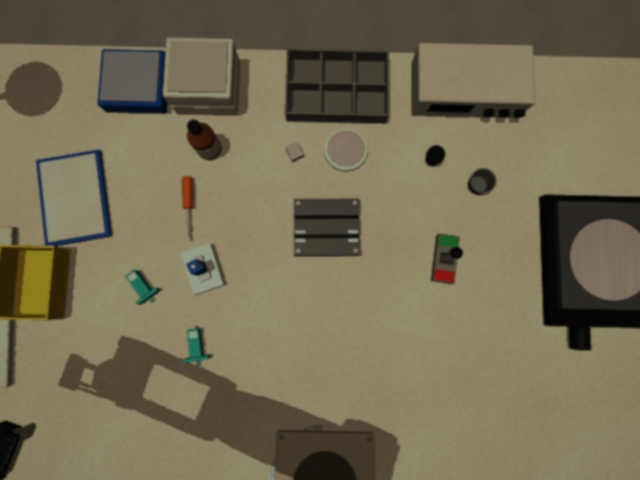

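The side view shows the blue gauge at (335,365) on its stand at (335,383). The marked channel is at about (305,254), and the lever ball is at (338,155). In the top view the white marks sit around row 236, at columns 299 and 353, and the turquoise decoys are at (140,286) and (195,345). Next I'll zoom in for the gauge's yaw and the channel edges.

```bash
python3 - <<'E'
from h import *
np.set_printoptions(precision=4,suppress=True)
P={n:robot.read_camera(n) for n in("side","top")}
def c(p,u,v,w,h,W,H): return cv2.resize(p["img"][v:v+h,u:u+w,::-1],(W,H),interpolation=cv2.INTER_CUBIC)
s,t=P["side"],P["top"]
a=np.hstack([c(s,295,335,80,60,400,300),c(t,170,235,80,60,400,300)])
b=np.hstack([c(s,256,220,80,80,300,300),c(t,287,190,80,80,300,300),np.zeros((300,200,3),np.uint8)])
cv2.imwrite("pics/zoom.png",np.vstack([a,b]))
pts={}
for n,p in P.items():
    im=p["img"].astype(int); m=((im[...,2]>im[...,0]+40)&(im[...,2]>im[...,1]+30)).astype(np.uint8)
    r=(295,335,80,70) if n=="side" else (170,235,70,60)
    u,v,w,h=r; ys,xs=np.nonzero(m[v:v+h,u:u+w]); xs+=u;ys+=v
    print(n,"blue",xs.mean(),ys.mean(),xs.min(),xs.max(),ys.min(),ys.max(),len(xs))
    # white marks
    u,v,w,h=(256,220,80,80) if n=="side" else (287,190,80,80)
    g=im[v:v+h,u:u+w].min(2); k,l,st,ce=cv2.connectedComponentsWithStats((g>135).astype(np.uint8))
    for i in range(1,k):
        if st[i,4]>3: print("  mark",ce[i]+[u,v],st[i,4],atz(p,ce[i]+[u,v],.03))
    for q in robot.masks_of(p,"gauge_center")[:3]: print("  mask",q["point"],q["confidence"],q["pixels"].sum())
E
```

```text
side blue 334.5109780439122 363.6307385229541 325 345 344 382 501
  mark [296.1003 258.4539] 2344 [0.559  0.0224 0.03  ]
  mark [274.   230.25] 4 [ 0.6189 -0.0595  0.03  ]
  mark [304.6842 233.6842] 19 [ 0.5519 -0.0561  0.03  ]
  mark [314. 234.] 19 [ 0.5321 -0.0574  0.03  ]
  mark [325.   233.25] 4 [ 0.509  -0.0626  0.03  ]
  mark [298.3846 273.4231] 26 [0.5484 0.064  0.03  ]
  mark [308.56 274.36] 25 [0.5284 0.0642 0.03  ]
  mark [263.5    273.3333] 6 [0.6159 0.0717 0.03  ]
  mark [320.2857 276.5714] 7 [0.505  0.0675 0.03  ]
  mask [445.4, 400.3] 0.89 1250
  mask [334.4, 367.3] 0.8 1016
  mask [361.4, 464.7] 0.68 1166
top blue 194.10526315789474 266.5131578947368 188 199 260 272 76
  mask [142.8, 285.1] 0.72 503
  mask [196.6, 269.0] 0.62 386
  mask [192.0, 349.0] 0.58 489
```

View pics/zoom.png

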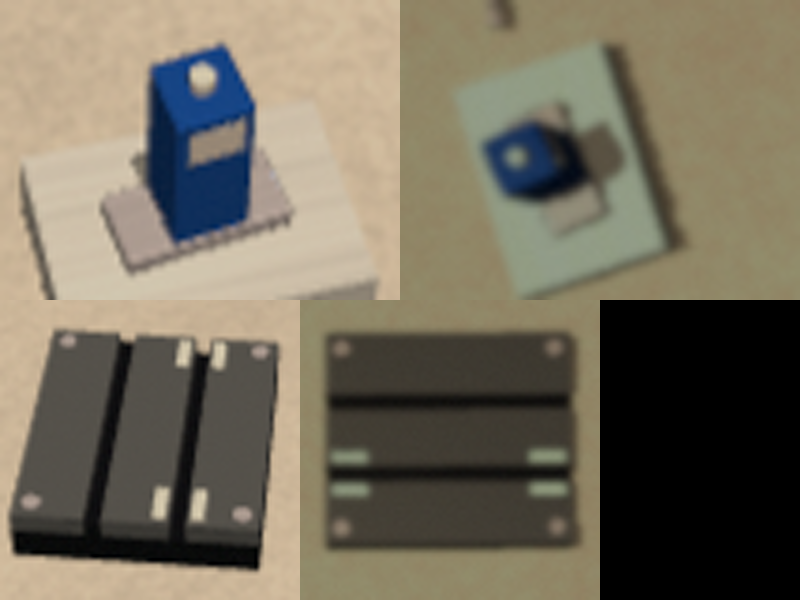

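```bash
cat >> h.py <<'E'
def yaw(v): return np.degrees(np.arctan2(v[1],v[0]))
E
python3 - <<'E'
from h import *
np.set_printoptions(precision=4,suppress=True)
s,t=robot.read_camera("side"),robot.read_camera("top")
S=lambda a,b:(295+a/5-.4,335+b/5-.4); T=lambda a,b:(170+a/5-.4,235+b/5-.4)
print("rod",tri(s,S(203,77),t,T(115,157)))
q=[atz(s,S(*x),.094) for x in[(150,68),(225,45),(253,102),(180,125)]]
print("topface",np.mean(q,0),[yaw(q[(i+1)%4]-q[i]) for i in range(4)],[np.linalg.norm(q[(i+1)%4]-q[i]) for i in range(4)])
f=[atz(s,S(*x),.032) for x in[(102,202),(132,262),(292,208)]]
print("foot",(f[0]+f[2])/2,yaw(f[2]-f[1]),np.linalg.norm(f[2]-f[1]),yaw(f[1]-f[0]),np.linalg.norm(f[1]-f[0]))
ft=[atz(t,T(*x),.032) for x in[(138,108),(165,100),(207,218),(162,235)]]
print("foot top: yaw",yaw(ft[2]-ft[1]),yaw(ft[3]-ft[0]), "center",np.mean(ft,0))
st=[atz(t,T(*x),.024) for x in[(55,92),(205,42),(268,247),(122,298)]]
print("stand",np.mean(st,0),[yaw(st[(i+1)%4]-st[i]) for i in range(4)])
U=lambda a,b:(287+a/3.75-.4,190+b/3.75-.4)
m=[atz(t,U(*x),.03) for x in[(50,157),(248,156),(49,189),(248,189)]]
print("marks top",*m,"c",np.mean(m,0),yaw(m[0]-m[1]),yaw(m[2]-m[3]))
sc=[atz(t,U(*x),.03) for x in[(42,48),(254,47),(41,227),(257,226)]]
print("screws top c",np.mean(sc,0),yaw(sc[0]-sc[1]),yaw(sc[2]-sc[3]))
ss=[(.6189,-.0595),(.509,-.0626),(.6159,.0717),(.505,.0675)]
ss=np.array(ss);print("screws side",ss.mean(0),yaw(ss[2]-ss[0]),yaw(ss[3]-ss[1]),yaw(ss[0]-ss[1]),yaw(ss[2]-ss[3]))
st=robot.read_state();print(R.from_rotvec(st["orientation"]).as_matrix())
for p in(s,t):
  for l in("lever_tip","lever_pivot"): print(l,[(x["point"],x["confidence"]) for x in robot.pinpoint(p,l)])
E
```

```text
rod (array([0.4594, 0.2875, 0.1   ]), np.float64(0.00028973170294085976))
topface [0.4595 0.286  0.094 ] [np.float64(-153.0770543128385), np.float64(116.6314165208327), np.float64(26.954716056830723), np.float64(-60.62554995066055)] [np.float64(0.02472062909797423), np.float64(0.022363584948778468), np.float64(0.02364884397700684), np.float64(0.022396906704888)]
foot [0.4593 0.2868 0.032 ] -152.59242432708106 0.05471631283526497 120.02317396398745 0.02363174372175129
foot top: yaw -157.72156713227167 -166.3542308399355 center [0.4611 0.2817 0.032 ]
stand [0.4597 0.2861 0.024 ] [np.float64(-69.9987232614237), np.float64(-160.3293445681783), np.float64(110.61302186415391), np.float64(21.021857617636208)]
marks top [0.5481 0.0671 0.03  ] [ 0.5514 -0.0528  0.03  ] [0.5286 0.0671 0.03  ] [ 0.5312 -0.053   0.03  ] c [0.5398 0.0071 0.03  ] 91.55911275497834 91.2641088584237
screws top c [0.562  0.0077 0.03  ] 91.55060585598319 91.52791699704547
screws side [0.5622 0.0043] 91.30988865085328 91.76103723360788 1.6157400487390265 2.1688667537040582
[[-0.9572  0.2896 -0.    ]
 [ 0.2896  0.9572 -0.0001]
 [ 0.     -0.0001 -1.    ]]
lever_tip [([338.5, 154.8], 0.48)]
lever_pivot [([341.5, 181.7], 0.76), ([241.2, 395.6], 0.59)]
lever_tip [([458.8, 252.3], 0.58)]
lever_pivot [([445.7, 257.1], 0.64)]
```

```bash
python3 -m jog '[[[0,0,0,-2.97,-1.6,0,8],[0,0,0,-2.97,-1.6,0,8],[0,0,0,-2.97,-1.6,0,8],[0,0,0,-2.97,-1.6,0,8],[0,0,0,-2.97,-1.6,0,8]]]' 50 >/dev/null
python3 -m jog '[[[0,0,0,-2.97,-1.6,0,8],[0,0,0,-2.97,-1.6,0,8],[0,0,0,-2.97,-1.6,0,8],[0,0,0,-2.97,-1.6,0,8],[0,0,0,-2.97,-1.6,0,8]]]'
python3 -m jog '[[[0,0,0,-2.97,-1.6,0,8],[0,0,0,-2.97,-1.6,0,8],[0,0,-6.26,0,0,0,8],[0,0,-6.26,0,0,0,8],[0,0,-6.26,0,0,0,8]]]'
python3 -m jog '[[[0,0,-6.26,0,0,0,8],[0,0,-6.26,0,0,0,8],[0,0,-6.26,0,0,0,8],[0,0,-6.26,0,0,0,8],[0,0,0,0,0,0,8]]]'
cat >> h.py <<'E'
def goto(x,y,z,ty):
    """remaining shift in tool cm, remaining turn deg about tool z; ty = wanted yaw of tool y"""
    s=robot.read_state(); M=R.from_rotvec(s["orientation"]).as_matrix()
    print("t",round(s["t"],2),"pos",np.round(s["tool_pos"],4),"F",np.round(s["force"],1),"T",np.round(s["wrist_torque"],2),"open",round(s["opening"],4),"yawy",round(yaw(M[:,1]),2),"tilt",np.round(M[:2,2],4))
    print(" shift cm",np.round(M.T@(np.array([x,y,z])-s["tool_pos"])*100,2),"turn",round((yaw(M[:,1])-ty+180)%360-180,2))
E
python3 -c "
from h import *
goto(.4593,.287,.046,117)"
```

```text
t: 2.73
tool_pos: [0.4126, 0.3338, 0.2189]
orientation: [0.46, 3.107, 0.001]
force: [0.4, 0.5, 0.2]
opening: 0.0798
t: 3.15
tool_pos: [0.4599, 0.2865, 0.2186]
orientation: [0.059, -3.141, -0.0]
force: [-0.1, 0.7, 1.0]
opening: 0.0796
t: 3.57
tool_pos: [0.4593, 0.2873, 0.2187]
orientation: [-0.741, 3.053, -0.0]
force: [-0.2, -0.1, -0.5]
opening: 0.08
t 3.57 pos [0.4593 0.2873 0.2187] F [-0.2 -0.1 -0.5] T [ 0.07  0.01 -0.01] open 0.08 yawy 117.28 tilt [0.0001 0.    ]
 shift cm [ 1.000e-02 -2.000e-02  1.727e+01] turn 0.28
```

```bash
python3 -m jog '[[[0,0,0,0,0,3.5,7],[0,0,0,0,0,3.5,7],[0,0,0,0,0,3.5,7],[0,0,0,0,0,2.5,6],[0,0,0,0,0,0,5]]]'
python3 -m jog '[[[0,0,0,0,0,2.2,5],[0,0,0,0,0,2,5],[0,0,0,0,0,0,5]]]'
python3 - <<'E'
from h import *
goto(.4593,.287,.046,117)
s=robot.read_camera("side");save(s,"pre.png",(270,250,160,160),4)
E
```

```text
t: 3.98
tool_pos: [0.4551, 0.2852, 0.0822]
orientation: [0.725, -3.046, 0.004]
force: [-1.7, -1.0, -0.8]
opening: 0.0609
t: 4.23
tool_pos: [0.4576, 0.2864, 0.0445]
orientation: [0.728, -3.052, 0.002]
force: [-1.4, -0.0, -0.3]
opening: 0.0502
t 4.23 pos [0.4576 0.2864 0.0445] F [-1.4 -0.  -0.3] T [ 0.03  0.06 -0.01] open 0.0502 yawy 116.84 tilt [-0.0038 -0.0019]
 shift cm [-0.18 -0.03 -0.16] turn -0.16
```

View pics/pre.png

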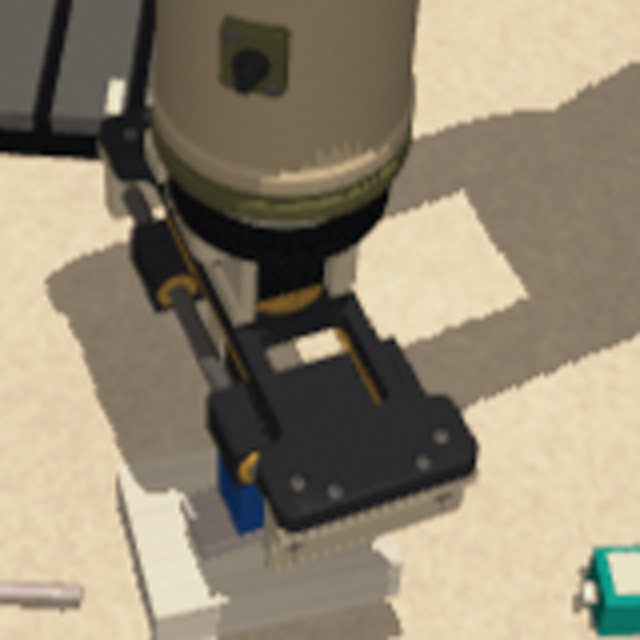

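The gripper is straddling the gauge: one finger shows in front of the block at about (270,530) in the crop, and nothing is touching. I'll settle, then close.

```bash
python3 -m jog '[[[0,0,0,0,0,0,5],[0,0,0,0,0,0,4],[0,0,0,0,0,0,3.2],[0,0,0,0,0,0,2.6],[0,0,0,0,0,0,2]]]' 50
python3 -m jog '[[[0,0,0,0,0,0,1],[0,0,0,0,0,0,1],[0,0,0,0,0,0,1],[0,0,0,0,0,0,1],[0,0,0,0,0,0,1]]]' 50
python3 -c "
from h import *
goto(.4593,.287,.12,117)"
```

```text
t: 4.7
tool_pos: [0.4599, 0.2876, 0.0477]
orientation: [-0.732, 3.053, 0.0]
force: [0.1, -0.4, -0.5]
opening: 0.028
t: 5.12
tool_pos: [0.4597, 0.2876, 0.0475]
orientation: [-0.733, 3.054, 0.0]
force: [-1.3, -0.4, 6.5]
opening: 0.0259
t 5.12 pos [0.4597 0.2876 0.0475] F [-1.3 -0.4  6.5] T [-0.    0.27 -0.  ] open 0.0259 yawy 116.98 tilt [0.0009 0.0005]
 shift cm [ 0.06 -0.03 -7.25] turn -0.02
```

```bash
python3 -m jog '[[[0,0,0,0,0,-1,1],[0,0,0,0,0,-1,1],[0,0,0,0,0,-1.5,1],[0,0,0,0,0,-2,1],[0,0,0,0,0,-1.5,1]]]'
python3 -m jog '[[[0,0,5.1,0,0,0,1],[0,0,5.1,0,0,0,1],[0,0,5.1,0,0,0,1],[0,0,5.1,0,0,0,1],[0,0,5.1,0,0,0,1]]]'
python3 -m jog '[[[0,0,0,0,0,0,1],[0,0,0,0,0,0,1]]]'
python3 -c "
from h import *
goto(.540,.0055,.0875,91.5)"
```

```text
t: 5.53
tool_pos: [0.4591, 0.2872, 0.1182]
orientation: [0.733, -3.055, 0.0]
force: [-0.1, 1.2, -3.7]
opening: 0.0255
t: 5.95
tool_pos: [0.459, 0.2872, 0.117]
orientation: [0.034, -3.141, 0.0]
force: [-0.3, 0.3, -4.7]
opening: 0.0259
t: 6.12
tool_pos: [0.4591, 0.2872, 0.1169]
orientation: [0.045, -3.141, 0.0]
force: [-0.1, 0.3, -3.2]
opening: 0.0257
t 6.12 pos [0.4591 0.2872 0.1169] F [-0.1  0.3 -3.2] T [ 0.03  0.   -0.04] open 0.0257 yawy 91.64 tilt [-0.0001 -0.0001]
 shift cm [ -7.28 -28.39   2.94] turn 0.14
```

```bash
python3 -m jog '[[[0,0,0,-0.73,-2.84,0,1],[0,0,0,-0.73,-2.84,0,1],[0,0,0,-0.73,-2.84,0,1],[0,0,0,-0.73,-2.84,0,1],[0,0,0,-0.73,-2.84,0,1]]]'
python3 -m jog '[[[0,0,0,-0.73,-2.84,0,1],[0,0,0,-0.73,-2.84,0,1],[0,0,0,-0.73,-2.84,0,1],[0,0,0,-0.73,-2.84,0,1],[0,0,0,-0.73,-2.84,0,1]]]'
python3 -m jog '[[[0,0,0,0,0,0.9,1],[0,0,0,0,0,1,1],[0,0,0,0,0,1,1],[0,0,0,0,0,0,1],[0,0,0,0,0,0,1]]]'
python3 - <<'E'
from h import *
goto(.540,.0055,.0875,91.5)
s=robot.read_camera("side");t=robot.read_camera("top")
c=lambda p,u,v,w,h,W,H: cv2.resize(p["img"][v:v+h,u:u+w,::-1],(W,H),interpolation=cv2.INTER_CUBIC)
cv2.imwrite("pics/hover.png",np.hstack([c(s,255,200,90,90,450,450),c(t,292,195,70,90,350,450)]))
E
```

```text
t: 6.53
tool_pos: [0.4995, 0.1451, 0.1169]
orientation: [-0.047, 3.141, -0.0]
force: [1.0, -0.5, -4.4]
opening: 0.0257
t: 6.95
tool_pos: [0.5397, 0.0038, 0.1169]
orientation: [-0.046, 3.141, -0.0]
force: [0.8, 1.0, -3.4]
opening: 0.0258
t: 7.37
tool_pos: [0.5382, 0.0065, 0.0862]
orientation: [0.044, -3.138, -0.001]
force: [0.3, 0.9, -3.8]
opening: 0.0259
t 7.37 pos [0.5382 0.0065 0.0862] F [ 0.3  0.9 -3.8] T [ 0.08  0.02 -0.02] open 0.0259 yawy 91.61 tilt [-0.0031  0.0004]
 shift cm [-0.18 -0.1  -0.13] turn 0.11
```

View pics/hover.png

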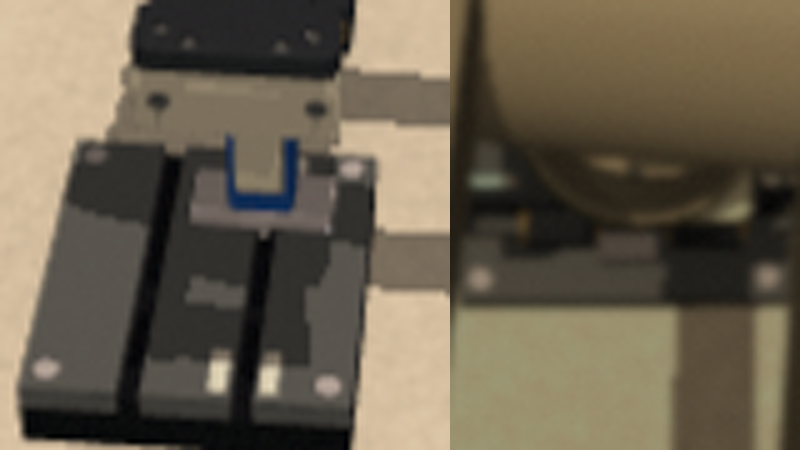

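```bash
python3 - <<'E'
from h import *
s=robot.read_camera("side")
S=lambda a,b:(255+a/5-.4,200+b/5-.4)
goto(.540,.0055,.0875,91.5)
print("pin tip",atz(s,S(263,233),.0495))
a,b=atz(s,S(192,221),.0635),atz(s,S(333,231),.0635); print("foot",a,b,(a+b)/2,yaw(a-b))
for v in(300,350,400): pass
print("chan",[atz(s,S(*q),.03) for q in[(257,290),(250,340)]])
E
```

```text
t 7.52 pos [0.5398 0.0061 0.0881] F [-0.6 -1.  -3.9] T [ 0.05 -0.02 -0.02] open 0.0261 yawy 91.58 tilt [ 0.0006 -0.    ]
 shift cm [-0.02 -0.06  0.06] turn 0.08
pin tip [0.53856752 0.00458499 0.0495    ]
foot [0.56531626 0.01633049 0.0635    ] [0.50916929 0.01563825 0.0635    ] [0.53724278 0.01598437 0.0635    ] 0.7063653642400599
chan [array([0.53949898, 0.01752167, 0.03      ]), array([0.53850692, 0.04645812, 0.03      ])]
```

```bash
python3 -m jog '[[[0,0,0,-0.05,0,0.8,1],[0,0,0,0,0,0.8,1],[0,0,0,0,0,0,1],[0,0,0,0,0,0,1]]]'
python3 -m jog '[[[0,0,0,0,0,0.2,1],[0,0,0,0,0,0.2,1],[0,0,0,0,0,0,1],[0,0,0,0,0,0,1]]]'
python3 -m jog '[[[0,0,0,0,0,0.15,1],[0,0,0,0,0,0.1,1],[0,0,0,0,0,0,1],[0,0,0,0,0,0,1]]]'
```

```text
t: 7.85
tool_pos: [0.5392, 0.0055, 0.0705]
orientation: [0.041, -3.139, -0.0]
force: [-0.2, 0.5, -4.8]
opening: 0.0257
t: 8.18
tool_pos: [0.5401, 0.0053, 0.0676]
orientation: [0.041, -3.141, 0.0]
force: [-0.3, 0.5, -4.5]
opening: 0.0256
t: 8.52
tool_pos: [0.54, 0.0054, 0.065]
orientation: [0.041, -3.141, -0.0]
force: [0.1, -1.1, -3.6]
opening: 0.0259
```

```bash
python3 -m jog '[[[0,0,0,0,0,0.1,1],[0,0,0,0,0,0.05,1],[0,0,0,0,0,0,1],[0,0,0,0,0,0,1]]]'
python3 -m jog '[[[0,0,0,0,0,0.1,1],[0,0,0,0,0,0,1],[0,0,0,0,0,0,1]]]'
python3 -m jog '[[[0,0,0,0,0,0.1,1],[0,0,0,0,0,0,1],[0,0,0,0,0,0,1]]]'
```

```text
t: 8.85
tool_pos: [0.5401, 0.0053, 0.0636]
orientation: [0.041, -3.141, 0.0]
force: [0.0, -0.9, -3.8]
opening: 0.0259
t: 9.1
tool_pos: [0.54, 0.0054, 0.0626]
orientation: [0.041, -3.141, -0.0]
force: [-0.3, 0.6, -4.8]
opening: 0.0256
t: 9.35
tool_pos: [0.54, 0.0053, 0.0615]
orientation: [0.041, -3.141, 0.0]
force: [-0.0, 0.4, -4.0]
opening: 0.0258
```

```bash
python3 -m jog '[[[0,0,0,0,0,0.1,1],[0,0,0,0,0,0,1],[0,0,0,0,0,0,1]]]'
python3 -m jog '[[[0,0,0,0,0,0.1,1],[0,0,0,0,0,0,1],[0,0,0,0,0,0,1]]]'
python3 -m jog '[[[0,0,0,0,0,0.1,1],[0,0,0,0,0,0,1],[0,0,0,0,0,0,1]]]'
python3 -m jog '[[[0,0,0,0,0,0.1,1],[0,0,0,0,0,0,1],[0,0,0,0,0,0,1]]]'
```

```text
t: 9.6
tool_pos: [0.54, 0.0053, 0.0605]
orientation: [0.041, -3.141, -0.0]
force: [-0.2, -1.3, -4.2]
opening: 0.0256
t: 9.85
tool_pos: [0.54, 0.0053, 0.0595]
orientation: [0.041, -3.141, -0.0]
force: [0.1, -0.8, -4.6]
opening: 0.0258
t: 10.1
tool_pos: [0.54, 0.0053, 0.0585]
orientation: [0.041, -3.141, -0.0]
force: [-0.1, -0.0, -4.7]
opening: 0.0257
t: 10.35
tool_pos: [0.54, 0.0053, 0.0576]
orientation: [0.041, -3.141, 0.0]
force: [-0.1, -0.5, -4.0]
opening: 0.0261
```

```bash
python3 -m jog '[[[0,0,0,0,0,0.08,1],[0,0,0,0,0,0,1],[0,0,0,0,0,0,1]]]'
python3 -m jog '[[[0,0,0,0,0,0.08,1],[0,0,0,0,0,0,1],[0,0,0,0,0,0,1]]]'
python3 -m jog '[[[0,0,0,0,0,0.08,1],[0,0,0,0,0,0,1],[0,0,0,0,0,0,1]]]'
```

```text
t: 10.6
tool_pos: [0.54, 0.0053, 0.0568]
orientation: [0.041, -3.141, -0.0]
force: [-0.3, 0.1, -4.0]
opening: 0.0257
t: 10.85
tool_pos: [0.5403, 0.0053, 0.0564]
orientation: [-0.041, 3.141, -0.0]
force: [-1.8, 0.2, -1.0]
opening: 0.0258
t: 11.1
tool_pos: [0.5404, 0.0053, 0.0558]
orientation: [-0.041, 3.141, -0.0]
force: [-2.8, 0.9, 5.4]
opening: 0.0258
```

```bash
python3 -m jog '[[[0,0,0,0,0,0.07,1],[0,0,0,0,0,0,1],[0,0,0,0,0,0,1]]]'
python3 -m jog '[[[0,0,0,0,0,0.07,1],[0,0,0,0,0,0,1],[0,0,0,0,0,0,1]]]'
python3 -m jog '[[[0,0,0,0,0,0.06,1],[0,0,0,0,0,0,1],[0,0,0,0,0,0,1]]]'
```

```text
t: 11.35
tool_pos: [0.5403, 0.0053, 0.0548]
orientation: [-0.041, 3.141, -0.0]
force: [-2.7, 0.4, 5.2]
opening: 0.0256
t: 11.6
tool_pos: [0.5403, 0.0053, 0.0539]
orientation: [-0.041, 3.141, -0.0]
force: [-2.5, 0.3, 3.3]
opening: 0.0257
t: 11.85
tool_pos: [0.5403, 0.0053, 0.0535]
orientation: [-0.041, 3.141, -0.0]
force: [-3.2, -0.4, 5.9]
opening: 0.0259
```

```bash
python3 -m jog '[[[0,0,0,0,0,0.04,1],[0,0,0,0,0,0,1],[0,0,0,0,0,0,1]]]'
python3 -m jog '[[[0,0,0,0,0,0.03,1],[0,0,0,0,0,0,1],[0,0,0,0,0,0,1]]]'
```

```text
t: 12.1
tool_pos: [0.5404, 0.0053, 0.0535]
orientation: [-0.041, 3.141, -0.0]
force: [-4.4, 0.5, 10.7]
opening: 0.0258
t: 12.35
tool_pos: [0.5403, 0.0053, 0.0535]
orientation: [-0.041, 3.141, -0.0]
force: [-5.6, 1.2, 11.8]
opening: 0.0256
```

```bash
python3 -m jog '[[[0,0,0,0.03,0,0.03,1],[0,0,0,0,0,0,1],[0,0,0,0,0,0,1]]]'
python3 -m jog '[[[0,0,0,0.02,0,0.02,1],[0,0,0,0,0,0,1],[0,0,0,0,0,0,1]]]'
```

```text
t: 12.6
tool_pos: [0.5403, 0.0053, 0.0535]
orientation: [-0.041, 3.14, -0.0]
force: [-6.0, 1.2, 14.2]
opening: 0.0257
t: 12.85
tool_pos: [0.5404, 0.0053, 0.0535]
orientation: [-0.041, 3.14, -0.0]
force: [-5.4, 0.9, 14.9]
opening: 0.0259
```

```bash
python3 -m jog '[[[0,0,0,0.02,0,0.02,1],[0,0,0,0,0,0,1],[0,0,0,0,0,0,1]]]'
python3 -m jog '[[[0,0,0,0,0,0,1],[0,0,0,0,0,0,1],[0,0,0,0,0,0,1]]]'
python3 -m jog '[[[0,0,0,0,0,0,1],[0,0,0,0,0,0,1],[0,0,0,0,0,0,1]]]'
python3 -c "
from h import *
goto(.54,.005,.0535,91.5)"
```

```text
t: 13.1
tool_pos: [0.5403, 0.0053, 0.0535]
orientation: [-0.041, 3.14, -0.0]
force: [-5.9, 0.6, 15.9]
opening: 0.0257
t: 13.35
tool_pos: [0.5403, 0.0053, 0.0535]
orientation: [-0.041, 3.139, -0.0]
force: [-6.2, 1.5, 15.2]
opening: 0.0259
t: 13.6
tool_pos: [0.5403, 0.0053, 0.0535]
orientation: [-0.041, 3.14, -0.0]
force: [-6.3, 0.7, 16.0]
opening: 0.0261
t 13.6 pos [0.5403 0.0053 0.0535] F [-6.3  0.7 16. ] T [0.13 1.16 0.03] open 0.0261 yawy 91.49 tilt [ 0.0018 -0.0001]
 shift cm [ 0.03 -0.03 -0.  ] turn -0.01
```

```bash
python3 -m jog '[[[0,0,0,0,0,0.013,1],[0,0,0,0,0,0,1],[0,0,0,0,0,0,1],[0,0,0,0,0,0,1],[0,0,0,0,0,0,1]]]'|grep force
for i in 1; do python3 -m jog '[[[0,0,0,0,0,0,1],[0,0,0,0,0,0,1],[0,0,0,0,0,0,1],[0,0,0,0,0,0,1],[0,0,0,0,0,0,1]]]'|grep force; python3 -m jog '[[[0,0,0,0,0,0,1],[0,0,0,0,0,0,1],[0,0,0,0,0,0,1],[0,0,0,0,0,0,1],[0,0,0,0,0,0,1]]]'|grep force; python3 -m jog '[[[0,0,0,0,0,0,1],[0,0,0,0,0,0,1],[0,0,0,0,0,0,1]]]'; done
python3 -c "
from h import *
goto(.54,.005,.0535,91.5)"
```

```text
force: [-7.1, 1.0, 17.1]
force: [-7.0, 0.9, 16.4]
force: [-6.9, 1.2, 16.2]
t: 15.1
tool_pos: [0.5403, 0.0053, 0.0535]
orientation: [-0.041, 3.14, -0.0]
force: [-6.5, -0.1, 16.3]
opening: 0.0256
t 15.1 pos [0.5403 0.0053 0.0535] F [-6.5 -0.1 16.3] T [0.14 1.23 0.  ] open 0.0256 yawy 91.49 tilt [ 0.0018 -0.0001]
 shift cm [ 0.03 -0.03 -0.  ] turn -0.01
```

```bash
python3 -m jog '[[[0,0,0,0.03,0,-0.05,1],[0,0,0,0.02,0,-0.05,1],[0,0,0,0,0,0,1],[0,0,0,0,0,0,1]]]'
```

```text
t: 15.43
tool_pos: [0.5401, 0.0053, 0.0535]
orientation: [-0.041, 3.139, -0.0]
force: [0.7, 0.7, 7.5]
opening: 0.0258
```

```bash
python3 -m jog '[[[0,0,0,0,0,0,1],[0,0,0,0,0,0,1],[0,0,0,0,0,0,1]]]' 10
python3 -m jog '[[[0,0,0,0,0,0,2.8],[0,0,0,0,0,0,3.2],[0,0,0,0,0,0,4],[0,0,0,0,0,0,5.5],[0,0,0,0,0,0,5.5]]]'
python3 -c "
from h import *
goto(.54,.005,.20,91.5)"
```

```text
t: 15.68
tool_pos: [0.5401, 0.0053, 0.0535]
orientation: [-0.041, 3.139, -0.0]
force: [0.4, 0.4, 7.2]
opening: 0.0262
t: 16.1
tool_pos: [0.5386, 0.0053, 0.0523]
orientation: [0.041, -3.141, -0.0]
force: [-0.1, -0.2, -0.2]
opening: 0.0475
t 16.1 pos [0.5386 0.0053 0.0523] F [-0.1 -0.2 -0.2] T [-0.01  0.03 -0.01] open 0.0475 yawy 91.49 tilt [-0.0008  0.    ]
 shift cm [ -0.13  -0.03 -14.77] turn -0.01
```

```bash
python3 -m jog '[[[0,0,0,0,0,-1.5,5.5],[0,0,0,0,0,-3,5.5],[0,0,0,0,0,-3.5,5.5],[0,0,0,0,0,-3.5,5.5],[0,0,0,0,0,-3.3,5.5]]]' >/dev/null
python3 -m jog '[[[0,0,0,3,-0,0,4],[0,0,0,3,0,0,2],[0,0,0,3,0,0,1],[0,0,0,3,0,0,0],[0,0,0,2,0,0,0]]]' 20
python3 - <<'E'
from h import *
np.set_printoptions(precision=4,suppress=True)
goto(.54,.005,.20,91.5)
s=robot.read_camera("side");t=robot.read_camera("top")
c=lambda p,u,v,w,h,W,H: cv2.resize(p["img"][v:v+h,u:u+w,::-1],(W,H),interpolation=cv2.INTER_CUBIC)
cv2.imwrite("pics/placed.png",np.vstack([np.hstack([c(s,270,200,80,80,400,400),c(t,290,190,80,80,400,400)]),np.hstack([c(s,310,140,60,30,400,200),c(t,425,220,60,80,150,200),np.zeros((200,250,3),np.uint8)])]))
E
```

```text
t: 16.93
tool_pos: [0.3968, 0.0017, 0.2002]
orientation: [0.041, -3.14, -0.0]
force: [-0.5, -0.9, 0.1]
opening: 0.0263
t 16.93 pos [0.3968 0.0017 0.2002] F [-0.5 -0.9  0.1] T [ 0.08  0.04 -0.  ] open 0.0263 yawy 91.49 tilt [-0.0009 -0.    ]
 shift cm [-14.32  -0.05   0.01] turn -0.01
```

View pics/placed.png

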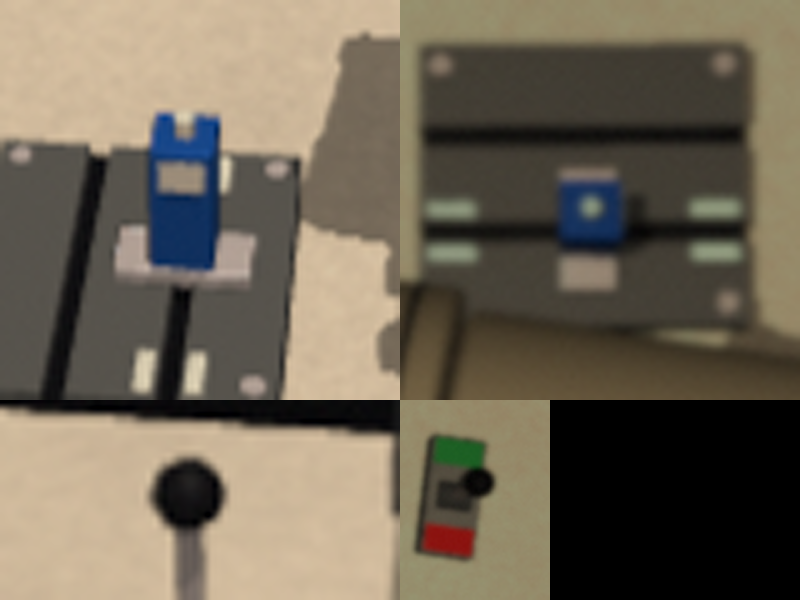

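The gauge stands upright and flat across the marked channel, with its foot centred at about (587,235) in the right-hand crop. The rod is all white, with no red. The pin took up between TCP z 0.0566 and 0.0535, about 3 mm, so the channel is 11 mm deep and the lever goes to green. Next I'll locate the lever ball and its swing axis.

```bash
python3 - <<'E'
from h import *
np.set_printoptions(precision=4,suppress=True)
s=robot.read_camera("side");t=robot.read_camera("top")
b,e=tri(s,(338.2-.4,154-.4),t,(456.2-.3,252.8-.3)); print("ball",b,e)
g=atz(t,(448.6,240.6),.025); r=atz(t,(444.2,275.8),.025); d=(g-r)/np.linalg.norm(g-r); c=(g+r)/2
print("green",g,"red",r,"mid",c,"yaw",yaw(g-r),"lean mm",1000*(b-c)@d,"lateral",1000*np.cross(d,b-c)[2])
# rod colours in side view
im=s["img"].astype(int)[218:232,300:312]; m=(im[...,0]>im[...,1]+40)
print("red px on rod",m.sum())
goto(*(b-d*.06)[:2],.2,yaw(d)+90)
print("start",b-d*.045,"end(tip)",c+d*.0385)
E
```

```text
ball [ 0.5    -0.2643  0.1058] 0.0008249350850877847
green [ 0.5353 -0.2716  0.025 ] red [ 0.455  -0.2607  0.025 ] mid [ 0.4951 -0.2662  0.025 ] yaw -7.733586681326386 lean mm 4.57440041573624 lateral 2.5101861968772066
red px on rod 0
t 17.13 pos [0.3993 0.0016 0.2011] F [0.8 0.2 1. ] T [-0.03 -0.02 -0.01] open 0.0098 yawy 91.47 tilt [ 0.0017 -0.0002]
 shift cm [ -3.46 -25.88   0.12] turn 9.21
start [ 0.4554 -0.2583  0.1058] end(tip) [ 0.5333 -0.2714  0.025 ]
```

```bash
python3 -m jog '[[[0,0,0,-0.35,-2.6,0,0],[0,0,0,-0.35,-2.6,0,0],[0,0,0,-0.35,-2.6,0,0],[0,0,0,-0.35,-2.6,0,0],[0,0,0,-0.35,-2.6,0,0]]]' >/dev/null
python3 -m jog '[[[0,0,0,-0.35,-2.6,0,0],[0,0,0,-0.35,-2.6,0,0],[0,0,0,-0.35,-2.6,0,0],[0,0,0,-0.35,-2.6,0,0],[0,0,0,-0.35,-2.6,0,0]]]'
python3 -m jog '[[[0,0,4.6,0,0,0,0],[0,0,4.6,0,0,0,0],[0,0,0,0,0,2.9,0],[0,0,0,0,0,2.9,0],[0,0,0,0,0,2.9,0]]]'
python3 -m jog '[[[0,0,0,0,0,2.8,0],[0,0,0,0,0,0,0],[0,0,0,0,0,0,0]]]'
python3 -c "
from h import *
goto(.5,-.2645,.085,82.3)"
```

```text
t: 17.97
tool_pos: [0.4416, -0.2592, 0.2002]
orientation: [0.041, -3.141, -0.0]
force: [0.4, 1.1, 0.2]
opening: 0.0006
t: 18.38
tool_pos: [0.4419, -0.2582, 0.1127]
orientation: [0.212, 3.133, -0.001]
force: [-0.2, 1.0, 0.0]
opening: 0.0
t: 18.63
tool_pos: [0.4398, -0.2566, 0.084]
orientation: [-0.211, -3.131, -0.004]
force: [-0.0, -1.0, 0.8]
opening: 0.0003
t 18.63 pos [ 0.4398 -0.2566  0.084 ] F [-0.  -1.   0.8] T [0.04 0.04 0.02] open 0.0003 yawy 82.29 tilt [-0.0037  0.0027]
 shift cm [-6.07  0.03 -0.13] turn -0.01
```

```bash
python3 -m jog '[[[0,0,0,-0.8,0,0,0],[0,0,0,-0.8,0,0,0],[0,0,0,-0.8,0,0,0],[0,0,0,-0.8,0,0,0],[0,0,0,-0.8,0,0,0]]]'
python3 -m jog '[[[0,0,0,-0.6,0,0,0],[0,0,0,-0.6,0,0,0],[0,0,0,-0.4,0,0,0],[0,0,0,0,0,0,0],[0,0,0,0,0,0,0]]]'
python3 -m jog '[[[0,0,0,-0.3,0,0,0],[0,0,0,-0.3,0,0,0],[0,0,0,0,0,0,0],[0,0,0,0,0,0,0]]]'
python3 -m jog '[[[0,0,0,-0.2,0,0,0],[0,0,0,-0.2,0,0,0],[0,0,0,0,0,0,0],[0,0,0,0,0,0,0]]]'
```

```text
t: 19.05
tool_pos: [0.4821, -0.2633, 0.0869]
orientation: [0.211, 3.133, -0.002]
force: [-0.8, 0.3, 1.4]
opening: 0.0007
t: 19.47
tool_pos: [0.4962, -0.2647, 0.0855]
orientation: [-0.211, -3.134, -0.0]
force: [-0.3, 0.2, -0.5]
opening: 0.0007
t: 19.8
tool_pos: [0.5022, -0.2657, 0.0857]
orientation: [0.211, 3.134, -0.0]
force: [0.1, 1.2, 0.5]
opening: 0.0
t: 20.13
tool_pos: [0.5062, -0.2663, 0.0858]
orientation: [0.211, 3.134, -0.0]
force: [0.0, -0.6, -0.6]
opening: 0.0004
```

```bash
python3 -m jog '[[[0,0,0,-0.2,0,0.2,0],[0,0,0,-0.2,0,0.2,0],[0,0,0,0,0,0,0],[0,0,0,0,0,0,0]]]'
python3 -m jog '[[[0,0,0,-0.2,0,0,0],[0,0,0,-0.1,0,0,0],[0,0,0,0,0,0,0],[0,0,0,0,0,0,0]]]'
python3 - <<'E'
from h import *
s=robot.read_camera("side");t=robot.read_camera("top")
c=lambda p,u,v,w,h,W,H: cv2.resize(p["img"][v:v+h,u:u+w,::-1],(W,H),interpolation=cv2.INTER_CUBIC)
cv2.imwrite("pics/lev.png",np.hstack([c(s,295,120,80,80,400,400),c(t,415,215,80,80,400,400)]))
E
```

```text
t: 20.47
tool_pos: [0.5101, -0.2667, 0.0815]
orientation: [-0.211, -3.134, -0.0]
force: [-0.1, -0.3, 0.5]
opening: 0.0005
t: 20.8
tool_pos: [0.513, -0.2671, 0.0816]
orientation: [-0.211, -3.134, -0.0]
force: [-0.6, -0.2, 0.4]
opening: 0.0006
```

View pics/lev.png

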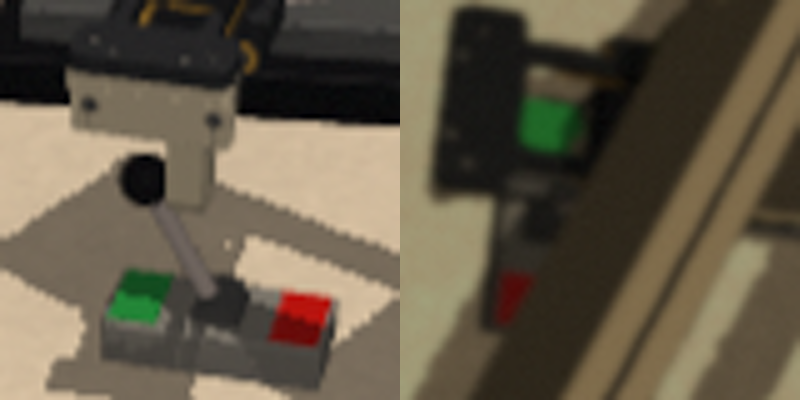

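The ball at (143,180) is leaning well toward green, with the finger against it. I'll push on gently until I feel the stop.

```bash
python3 -m jog '[[[0,0,0,-0.2,0,0,0],[0,0,0,0,0,0,0],[0,0,0,0,0,0,0]]]'|grep -E "pos|force"
python3 -m jog '[[[0,0,0,-0.2,0,0,0],[0,0,0,0,0,0,0],[0,0,0,0,0,0,0]]]'|grep -E "pos|force"
python3 -m jog '[[[0,0,0,-0.15,0,0,0],[0,0,0,0,0,0,0],[0,0,0,0,0,0,0]]]'|grep -E "pos|force"
```

```text
tool_pos: [0.5135, -0.2672, 0.0815]
force: [-8.4, 1.6, 3.8]
tool_pos: [0.5138, -0.2672, 0.0813]
force: [-16.1, 3.2, 10.0]
tool_pos: [0.5141, -0.2673, 0.0813]
force: [-23.1, 3.9, 14.6]
```

The lever is hard on its stop. I'll back off and check the final scene.

```bash
python3 -m jog '[[[0,0,0,0.5,0,0,0],[0,0,0,1.5,0,0,0],[0,0,0,2,0,0,0],[0,0,0,2,0,-1,0],[0,0,0,2,0,-3,0]]]'
python3 -m jog '[[[0,0,0,2,0,-3,0],[0,0,0,2,0,-3,0],[0,0,0,1,-2,-3,0],[0,0,0,0,-3,0,0],[0,0,0,0,0,0,0]]]'
python3 - <<'E'
from h import *
s=robot.read_camera("side");t=robot.read_camera("top")
c=lambda p,u,v,w,h,W,H: cv2.resize(p["img"][v:v+h,u:u+w,::-1],(W,H),interpolation=cv2.INTER_CUBIC)
cv2.imwrite("pics/fin.png",np.hstack([c(s,150,120,250,320,430,550),c(t,270,120,240,180,370,550)]))
def P(l):return robot.pinpoint(s,l)[0]["point"],robot.pinpoint(t,l)[0]["point"]
for l in("lever_tip","eyepiece_mid","gauge_block_mid","pin_pot_mid","driver_mid","carrier_mid"):
    try:a,b=P(l);print(l,*tri(s,a,t,b))
    except IndexError:print(l,"-")
E
```

```text
t: 22.07
tool_pos: [0.4359, -0.255, 0.1175]
orientation: [-0.211, -3.128, -0.007]
force: [-0.1, -0.4, 1.1]
opening: 0.0005
t: 22.48
tool_pos: [0.3833, -0.3046, 0.2152]
orientation: [0.214, 3.129, -0.01]
force: [0.7, -0.3, -1.1]
opening: 0.0008
lever_tip [ 0.53375027 -0.27395638  0.09187236] 0.001455318732125131
eyepiece_mid [ 0.73597147 -0.23445654  0.03662733] 0.0010729684378066131
gauge_block_mid [0.56419098 0.07609204 0.33188259] 0.13522791840355142
pin_pot_mid [ 0.56507188 -0.22777168  0.10270552] 0.16142427999486425
driver_mid [0.6005113  0.32168702 0.0006249 ] 0.005078641298171844
carrier_mid -
```

View pics/fin.png

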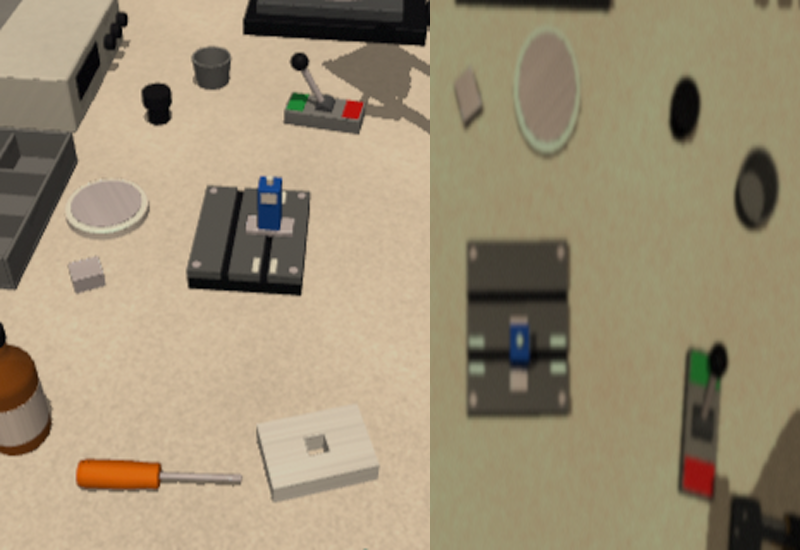

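The lever is fully at green (tip z 0.092, matching the end stop). The gauge stands across the marked channel and the bystanders look untouched, so I'm handing in.

```bash
python3 -m jog '[[[0,0,0,0,0,0,0],[0,0,0,0,0,0,0],[0,0,0,0,0,0,0]]]'|grep force; python3 -c "
from plant import robot
print(robot.close_job(),robot.read_state()['t'])"
```

```text
force: [-0.6, -0.1, 0.5]
the job is handed in; nothing more can be done
the job is handed in; nothing more can be done
```

The gauge is standing across the middle of the marked channel, the channel read 11 mm deep, and the lever is fully over at the green end. I handed the job in at about 23 s on the robot's clock.

- **Pressing:** I lowered the gauge until its foot was flat and held it there for about 1.5 s. The vertical force read 16.2–17.1 N, and no reading came near 25 N. A sideways force of about 7 N came with it from the arm giving way slightly; I eased that off before letting go.
- **Depth:** the pin touched bottom about 3 mm before the foot sat flat (tool height 56.6 mm to 53.5 mm). The rod on top showed only white, with no red, which agrees with an 11 mm channel.
- **Lever:** I pushed it until it met its stop, peaking at about 28 N on the fingers. The ball then measured (0.534, −0.274, 0.092), which is the green end position.
- **Final check:** the last picture shows the gauge upright and flat, and the arm clear of everything. The bystanders in that picture (bottle, eyepiece, steel block, screwdriver, carrier, pot) look where they were. The turquoise look-alikes were outside it.
- **Checks that failed:** the network's final positions for the steel block and pot made no sense, because the two views disagreed by over 13 cm. It also found no carrier. For those three I relied on the picture.

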